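Unscrew the rotor lid with a fingertip

TASK

Loosen the big knurled screw lid of the centrifuge rotor: roll a fingertip along its rim to turn it anticlockwise (seen from above), counting the turns, until the raised mark on the lid has come round to the lug on the rotor for the second time, and leave it there, mark at lug. Do not lift, tip or shove the rotor about, and leave the bottle, tip box, marker and tube rack where they are.

Things in the scene. Friction and masses are not known exactly. Their poses are not given: they have to be found in the camera images.
- rotor: (Sizes in mm throughout.) The rotor on its round steel stand, standing loose on the bench, 3.2 kg or so; origin at the centre of the stand's underside, z up. Stand: disc of radius 75, 12 high. Grey rotor body on it: radius 64 at most, from 26 to 40 above the bench, tapering to radius 46 at 64. A side push of more than about 18 N on the lid may slide it. The rotor's own x axis points from its axis to the lug.
- lid_center (a point): On the rotor's vertical axis at the height of the lid's flat top face, 92 above the bench. The lid is an aluminium disc from 66 to 92 above the bench: core radius 48, with 24 upright round ribs (the knurl, 15 degrees apart, z 67 to 91) that reach to radius 51. Too wide (102) for the gripper to span. A flat 3 high boss of radius 22 sits in the middle of its top. Nothing stands above it.
- lug (a point): Top of the bare aluminium lug fixed to the rotor's side, 78 from the axis, 60 above the bench. The lug is a block sticking out radially to 86 from the axis, 12 wide, 22 high; it lies wholly lower than the lid.
- mark (a point): Outer end of the raised dark steel bar on the lid's top face, 46 from the axis; the bar is 22 long (radial, from 24 to 46), 8 wide and 3 high. It turns with the lid. It starts 46 to 149 degrees anticlockwise of the lug.
- lid (a joint): Turn of the lid on the rotor, rad, growing anticlockwise seen from above (loosening); counts on over several turns. 0 = screwed tight, mark at the lug; 6.28 = mark at the lug the first time, 12.57 = the second time. Starts between 0.8 and 2.6; stops at 0 and 15.7. Friction torque about 0.1 N m: it stays where it is left. The lid does not rise as it turns.
- bottle: Bystander: amber reagent bottle, radius 24, 85 high, loose; origin at the centre of its underside.
- tipbox: Bystander: pipette-tip box with blue base and clear cover, 85 x 120 x 54 high, loose; origin at the centre of its underside.
- marker: Bystander: marker pen with blue cap lying on the bench, 132 long (its x axis), 16 thick, loose; origin at the middle of its underside.
- rack: Bystander: white rack with green-capped tubes, 110 x 62, 70 high over the caps, loose; origin at the centre of its underside.
Mind the look-alikes: they are no part of the job. What is meant by the rotor is not green or purple, and is the larger of those in its own colour.

How it is judged:
On the way:
1. the lid has been loosened past the lug once (value of joint lid above 6.5 rad), for 0.05 s.
At the end, for the whole second after the job is handed in: The lid is at rest two full turns from tight (12.57 rad, within 0.35 rad or 20 degrees), so the mark stands at the lug for the second time; the rotor stands upright within 40 mm of where it began (value of joint lid between 12.22 and 12.92 rad and velocity of joint lid between -0.05 and 0.05 rad/s and distance of rotor from where it was at the start of the episode below 0.04 m and angle between rotor's own z axis and vertical below 0.05 rad and linear speed of rotor below 0.02 m/s); the robot touches nothing.
It fails at once if the rotor is lifted (height (world z) of rotor above 0.012 m).
It fails at once if the rotor is tipped (angle between rotor's own z axis and vertical above 0.15 rad).
It fails at once if the rotor is shoved more than 40 mm (distance of rotor from where it was at the start of the episode above 0.04 m).
It fails at once if a bystander is moved more than 20 mm (distance of any of bottle, tipbox, marker, rack from where it was at the start of the episode above 0.02 m).
It also fails if it takes over 72 s, if anything falls off the work surface, if the arm or the gripper's body presses on something with over 40 N, if the wrist force passes 120 N, or if a joint passes its speed limit or range.

ROBOT

A 7-joint arm with a two-finger parallel gripper is mounted at the origin on the work surface. World frame = base frame: x ahead of the robot, y to its left, z up, the work surface at z = 0. Lengths are in m, angles in rad, forces in N, time in s.
With the tool pointing down it reaches from about 0.4 to 0.9 m from the base axis. Payload 5.6 kg.
Tool frame: the origin (TCP) lies between the finger pads; the fingertips stand 17 mm ahead of it and the grasp point (between the pads) lies 2 mm behind it; z points along the fingers, y is the direction in which the jaws open and shut (so a half turn about z gives the same grasp; the last joint's range is limited). The gripper opens to 92 mm and grips with 3 to 60 N. Pads are 20 mm wide; open, the fingers measure 128 mm over their backs; the gripper's body (75 mm by 189 mm) begins 69 mm behind the grasp point.
Start: joints at [-1.303, 0.468, -0.012, 1.603, 0.006, 1.071, -0.056], TCP at [0.199, 0.619, 0.232] pointing down, gripper open.
Joint ranges: [-2.53, 2.53], [-0.31, 2.02], [-1.57, 1.55], [0.28, 2.44], [-1.29, 4.43], [0.15, 1.84], [-2.92, 2.92]. Speed limits (rad/s): [2.57, 2.57, 3.14, 3.14, 3.14, 3.14, 3.14].

INTERFACE

Orientations are given as a 3x3 rotation matrix whose columns are the frame's x, y, z axes.
In Python, from cell import * gives the robot as it stands.
- The arm moves only by the tool servo_tool, never from a script. Its argument "moves" is a list of rows, each a list of 5 numbers: the shift along the world's x, y, z in mm, then the turn about the world's z in degrees, then the opening in per cent of the stroke, from 0 (shut) to 100 (fully open). A call has 1 to 12 rows; each row shifts and turns the commanded pose from where the row before left it; what a row does not reach is not made up. A row lasts 1/12 s, in which the tool goes at most 41.7 mm and 7.16 degrees, less where a joint would pass 70% of its speed; a pose out of reach is approached as far as the arm can. A call with a gripper value outside its range is refused whole. The fingers move at their own pace and stop on an object; "force" is the grip in N (left out, the last holds). Time passes only in rows, so rows that do not move let the fingers close. It gives the time, the measured TCP pose, the force and the opening at its end, in the units of the state.
- read_state(): the state, without advancing time (a new reading comes with each control period).
- camera(name): name is "side" or "top" or "wrist"; returns a dict with "frame" (384x512x3 uint8, red, green, blue), "K" (3x3 intrinsics, pixels), "camera_from_world" (4x4, takes a point from world to camera coordinates). Camera axes: x right, y down, z forward; pixel columns grow to the right and rows downward; lengths in m; the calibration is good to about 2 mm. A picture is of the moment at which its call begins. There is no depth.
- finish_job(): hands the job in, once; it reports no verdict.
The state is a dict: "time_s": time; "q": joint angles; "dq": joint speeds; "joint_efforts": joint torques, N m; "tcp_pos": TCP position; "eef_rot": TCP orientation; "contact_force": force on the tool from outside, world axes, zero at the start; "moment": the same for the moment, N m; "finger_gap": opening from 0.0 (shut) to 1.0 (fully open).
Only numpy, scipy, OpenCV 4.12 (cv2) and the standard library are available. Lean on these libraries where they do the work, as an engineer would, in place of code of your own. Each camera call takes 0.05 s, during which the arm holds its last target.

## Working session

There is one attempt and no reset: what is moved stays moved. The work goes in short steps, Python scripts to look and compute and a tool call to move; the robot and the scene stay as the last step left them, time stands still between calls to the robot, and variables do not carry over. Pictures are saved under pics/ and viewed, and the job is handed in when it is done.

Besides the shell and the picture viewer there is one more tool, called after "Call:" as name([rows], argument=value, ...), one row to a line, values as JSON. servo_tool: Moves the arm, as the interface text tells. Its arguments: {"type":"object","properties":{"moves":{"type":"array"},"force":{"type":"number"}},"required":["moves"]}

```bash
ls; mkdir -p pics; cat > h.py <<'E'
from cell import *
import numpy as np, cv2
def snap(name,fn,crop=None,scale=1):
    c=camera(name); f=c["frame"]
    cv2.imwrite('pics/raw_'+fn+'.png',f[:,:,::-1])
    np.savez('pics/'+fn+'.npz',f=f,K=c["K"],T=c["camera_from_world"])
    return c
def ray(c,u,v,z):
    K=np.array(c["K"]);T=np.array(c["camera_from_world"]);R=T[:3,:3];t=T[:3,3]
    o=-R.T@t; d=R.T@np.linalg.inv(K)@np.array([u,v,1.0]); return o+d*(z-o[2])/d[2]
def proj(c,p):
    K=np.array(c["K"]);T=np.array(c["camera_from_world"])
    q=T[:3,:3]@np.array(p)+T[:3,3]; q=K@q; return q[:2]/q[2]
E
python3 - <<'E'
from h import *
for n in ("top","side"): snap(n,n+"0")
s=read_state(); print({k:np.round(v,3).tolist() for k,v in s.items()})
E
```

```text
pics
{'time_s': 0.1, 'q': [-1.303, 0.468, -0.012, 1.604, 0.006, 1.071, -0.056], 'dq': [0.0, -0.0, 0.001, -0.002, 0.0, 0.001, 0.002], 'joint_efforts': [0.001, -52.165, -0.012, -24.437, -0.057, 0.014, 0.0], 'tcp_pos': [0.199, 0.618, 0.231], 'eef_rot': [[-0.952, 0.306, -0.0], [0.306, 0.952, -0.002], [-0.0, -0.002, -1.0]], 'contact_force': [-0.103, -0.402, 0.35], 'moment': [-0.028, 0.002, -0.034], 'finger_gap': 0.999}
```

View pics/raw_top0.png

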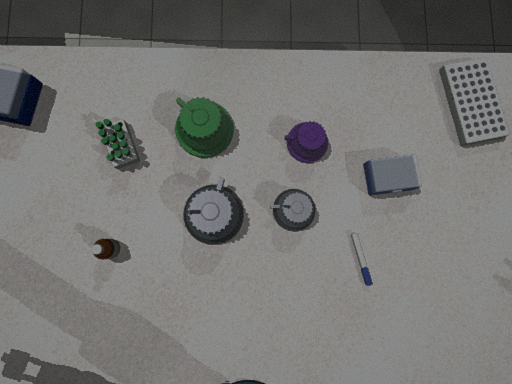

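View pics/raw_side0.png

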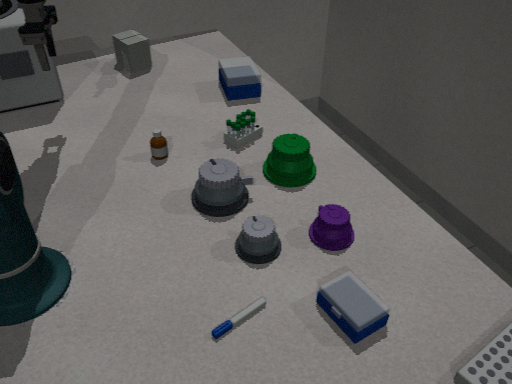

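Candidates in the top image are green (204,128), purple (307,142), small grey (295,209) and large grey (213,213). The large grey one fits the description, with its lug near (220,185) and mark near (195,212). I'll check this in a close crop.

```bash
python3 - <<'E'
from h import *
d=np.load('pics/top0.npz'); c={"K":d['K'],"camera_from_world":d['T']}
f=d['f'][170:260,170:330,::-1]
cv2.imwrite('pics/crop0.png',cv2.resize(f,None,fx=5,fy=5,interpolation=cv2.INTER_CUBIC))
T=d['T'];print(-T[:3,:3].T@T[:3,3],d['K'][0,0]); print(T[:3,:3].round(2))
for n,u,v,z in [('lid',210,211,.095),('lug',220,185,.06),('mark',190,212,.095),('small',297,208,.09),('marker',362,258,.01),('bottle',105,249,.08),('rack',118,143,.06),('tb',392,175,.05)]:
    print(n,ray(c,u,v,z).round(3))
E
```

```text
[0.43151065 0.00311756 0.8895796 ] 352.0881171232291
[[-0.   -1.    0.03]
 [-0.99 -0.   -0.13]
 [ 0.13 -0.03 -0.99]]
lid [0.5   0.084 0.095]
lug [0.565 0.065 0.06 ]
mark [0.497 0.129 0.095]
small [ 0.507 -0.113  0.09 ]
marker [ 0.39  -0.285  0.01 ]
bottle [0.415 0.319 0.08 ]
rack [0.665 0.31  0.06 ]
tb [ 0.593 -0.355  0.05 ]
```

View pics/crop0.png

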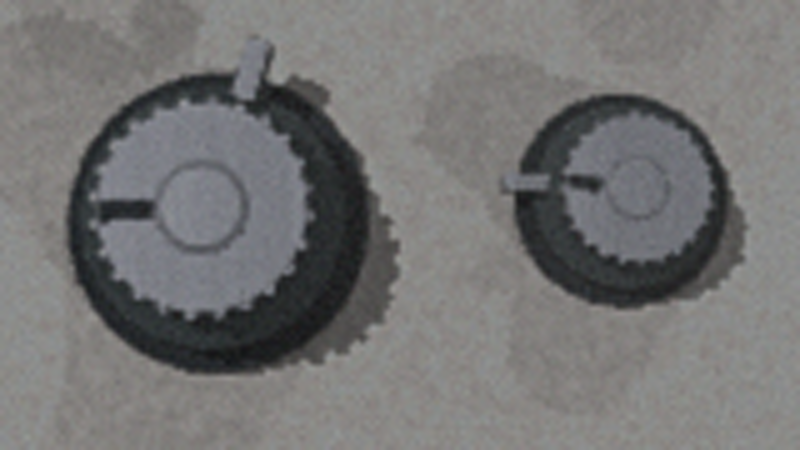

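The crop confirms the large grey rotor: lid centre at full-image px (210.4,211.6), mark's outer end at (189.6,212), lug end near (222,178). The mark is about 110° ahead of the lug. Next I'll refine the centre and angles and cross-check with the side view.

```bash
python3 - <<'E'
from h import *
d=np.load('pics/top0.npz'); c={"K":d['K'],"camera_from_world":d['T']}
e=np.load('pics/side0.npz'); s={"K":e['K'],"camera_from_world":e['T']}
im=e['f'][140:220,180:270,::-1]; cv2.imwrite('pics/crops.png',cv2.resize(im,None,fx=7,fy=7,interpolation=cv2.INTER_CUBIC))
# fit: center, lug angle by overlay
best=(0.499,0.084); 
def draw(cx,cy,fn,c,f,x0,y0,w,h,k,lug,mk):
    im=cv2.resize(f[y0:y0+h,x0:x0+w,::-1],None,fx=k,fy=k,interpolation=cv2.INTER_CUBIC)
    for r,z,col in [(51,92,(0,255,0)),(22,95,(255,0,0)),(75,0,(0,0,255)),(75,12,(0,255,255))]:
        pts=[(proj(c,[cx+r/1e3*np.cos(a),cy+r/1e3*np.sin(a),z/1e3])+.5-[x0,y0])*k for a in np.linspace(0,2*np.pi,80)]
        cv2.polylines(im,[np.int32(pts)],True,col,1)
    for a,r0,r1,z in [(lug,64,86,60),(mk,24,46,95)]:
        pts=[(proj(c,[cx+r/1e3*np.cos(a),cy+r/1e3*np.sin(a),z/1e3])+.5-[x0,y0])*k for r in (r0,r1)]
        cv2.polylines(im,[np.int32(pts)],False,(255,0,255),1)
    cv2.imwrite(fn,im)
lug=ray(c,221.9,179,.06)[:2]-best; mk=ray(c,189.6,212,.095)[:2]-best
print(ray(c,209.9,211.1,.095),lug,np.degrees(np.arctan2(lug[1],lug[0])),np.hypot(*lug),mk,np.degrees(np.arctan2(mk[1],mk[0])))
a,b=np.arctan2(lug[1],lug[0]),np.arctan2(mk[1],mk[0])
draw(*best,'pics/ovt.png',c,d['f'],175,170,80,80,7,a,b)
draw(*best,'pics/ovs.png',s,e['f'],180,140,90,80,7,a,b)
E
```

```text
[0.49946573 0.08463041 0.095     ] [ 0.08020966 -0.02300182] -16.00136679581263 0.08344263892327304 [-0.00162103  0.0460369 ] 92.01664521850186
```

View pics/ovt.png

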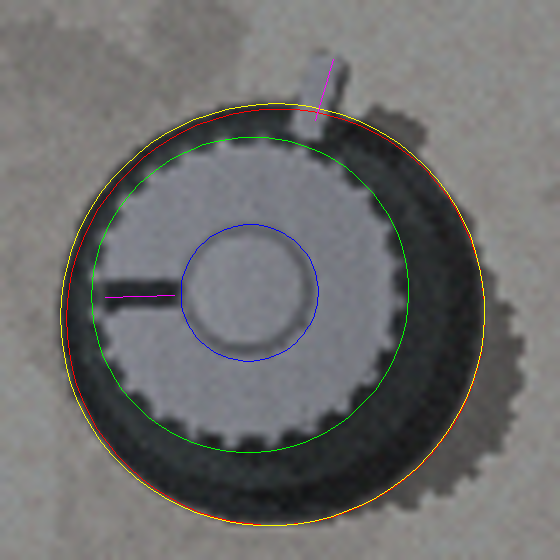

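View pics/ovs.png

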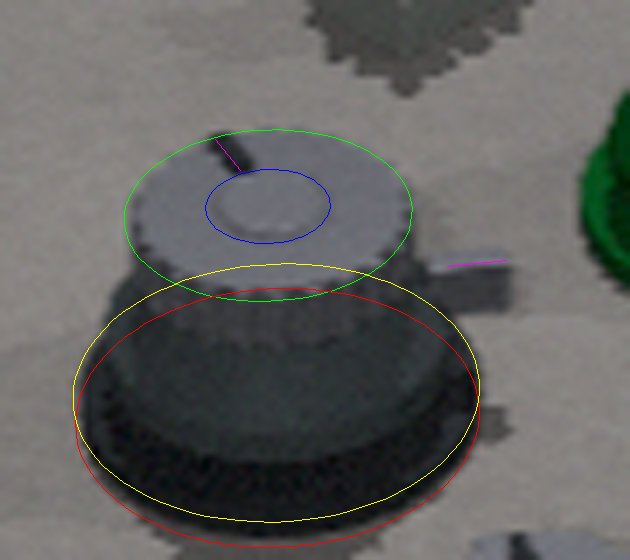

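Call:
servo_tool([
  [15,-22,0,-7,8],
  [15,-22,0,-7,8],
  [15,-22,0,-7,8],
  [15,-22,0,-7,8],
  [15,-22,0,-7,8],
  [15,-22,0,-7,8],
  [15,-22,0,-7,8],
  [15,-22,0,-7,8],
  [15,-22,0,-7,8],
  [15,-22,0,-7,8],
  [15,-22,0,-7,8],
  [15,-22,0,-7,8],
], force=20)

```text
time_s: 1.1
tcp_pos: [0.3792, 0.3535, 0.2314]
eef_rot: [[0.21, 0.978, -0.0], [0.978, -0.21, -0.0], [-0.0, -0.0, -1.0]]
contact_force: [-0.3, 0.6, 0.1]
finger_gap: 0.152
```

Call:
servo_tool([
  [15,-22,0,-7,8],
  [15,-22,0,-7,8],
  [15,-22,0,-7,8],
  [15,-22,0,-7,8],
  [15,-22,0,-7,8],
  [15,-22,0,-7,8],
  [15,-22,0,-7,8],
  [15,-22,0,-7,8],
  [15,-22,0,-7,8],
  [15,-22,0,-7,8],
  [15,-22,0,-7,8],
  [15,-22,0,-7,8],
])

```text
time_s: 2.1
tcp_pos: [0.5592, 0.0898, 0.2314]
eef_rot: [[0.994, -0.107, -0.0], [-0.107, -0.994, 0.0], [-0.0, -0.0, -1.0]]
contact_force: [1.4, -0.1, 0.4]
finger_gap: 0.079
```

```bash
cat > st.py <<'E'
from h import *
s=read_state(); R=s["eef_rot"]
R=np.array(R)
print('t',s['time_s'],'q',np.round(s['q'],2),'tcp',np.round(np.array(s['tcp_pos'])*1e3,1),'yaw',np.degrees(np.arctan2(R[1,0],R[0,0])).round(1),'F',np.round(s['contact_force'],1),'gap',round(s['finger_gap'],3))
E
python3 st.py
```

```text
t 2.1 q [-0.82  0.39  0.76  1.85 -0.31  1.03 -1.61] tcp [559.2  89.8 231.4] yaw -6.1 F [ 1.4 -0.1  0.4] gap 0.079
```

Call:
servo_tool([
  [5,-16,0,-7,8],
  [7,-16,0,-7,8],
  [0,0,-30,0,8],
  [0,0,-30,0,8],
  [0,0,-30,0,8],
  [0,0,-25,0,8],
  [0,0,-15,0,8],
  [0,0,-10,0,8],
  [0,0,0,0,8],
])

```text
time_s: 2.85
tcp_pos: [0.5693, 0.0587, 0.0895]
eef_rot: [[0.941, -0.339, -0.004], [-0.339, -0.941, -0.001], [-0.003, 0.002, -1.0]]
contact_force: [-0.5, 0.2, -0.3]
finger_gap: 0.078
```

```bash
python3 - <<'E'
from h import *
import st
for n in("wrist","top","side"): snap(n,n+"1")
E
```

```text
t 2.85 q [-0.68  0.61  0.68  1.93 -0.53  0.79 -1.61] tcp [569.3  58.7  89.5] yaw -19.8 F [-0.5  0.2 -0.3] gap 0.078
```

View pics/raw_wrist1.png

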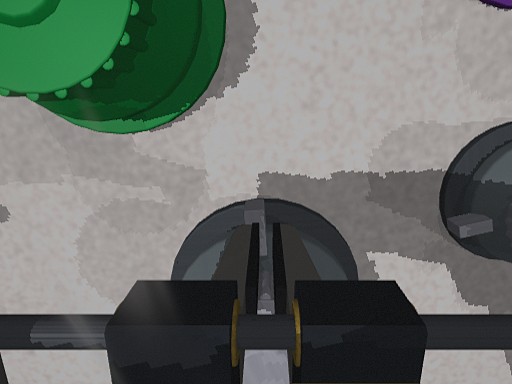

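View pics/raw_side1.png

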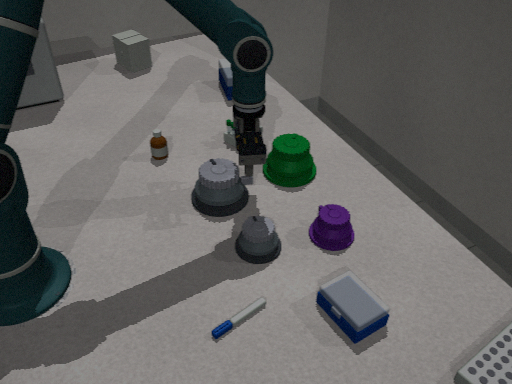

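View pics/raw_top1.png

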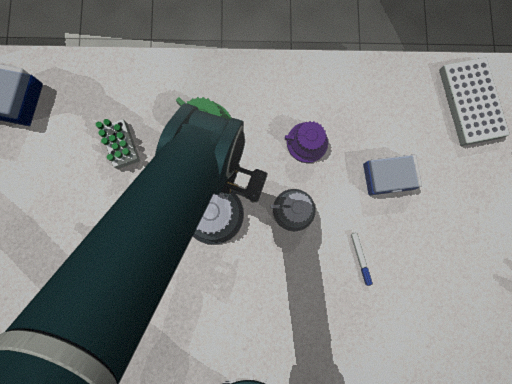

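The wrist view shows the lug (about 258,215) between the fingers. The side view shows the tip beside the lid with the mark at (212,160). Now I'll press in towards the rim.

Call:
servo_tool([
  [-4,1.5,0,0,8],
  [-4,1.5,0,0,8],
  [-3,1,0,0,8],
  [0,0,0,0,8],
])

```text
time_s: 3.33
tcp_pos: [0.5591, 0.0635, 0.092]
eef_rot: [[0.941, -0.338, -0.0], [-0.338, -0.941, 0.001], [-0.0, -0.001, -1.0]]
contact_force: [-0.1, 0.1, -0.5]
finger_gap: 0.082
```

Call:
servo_tool([
  [-2,0.5,0,0,8],
  [0,0,0,0,8],
])

```text
time_s: 3.5
tcp_pos: [0.5576, 0.0636, 0.0918]
eef_rot: [[0.941, -0.339, 0.0], [-0.339, -0.941, 0.0], [-0.0, -0.0, -1.0]]
contact_force: [0.4, -0.9, -0.0]
finger_gap: 0.081
```

Call:
servo_tool([
  [-2,1,0,0,8],
  [0,0,0,0,8],
])

```text
time_s: 3.67
tcp_pos: [0.5563, 0.0642, 0.0918]
eef_rot: [[0.941, -0.339, 0.001], [-0.339, -0.941, -0.0], [0.001, -0.0, -1.0]]
contact_force: [0.9, -0.4, -0.0]
finger_gap: 0.08
```

Call:
servo_tool([
  [-2,0.5,0,0,8],
  [0,0,0,0,8],
])

```text
time_s: 3.83
tcp_pos: [0.556, 0.0642, 0.092]
eef_rot: [[0.941, -0.34, 0.005], [-0.34, -0.941, -0.001], [0.005, -0.001, -1.0]]
contact_force: [6.1, -1.4, -3.5]
finger_gap: 0.076
```

Call:
servo_tool([
  [-2,1,0,0,8],
  [0,0,0,0,8],
])

```text
time_s: 4.0
tcp_pos: [0.5557, 0.0643, 0.0923]
eef_rot: [[0.94, -0.34, 0.009], [-0.34, -0.94, -0.003], [0.01, -0.0, -1.0]]
contact_force: [10.4, -2.9, -6.7]
finger_gap: 0.083
```

```bash
cat > gen.py <<'E'
import numpy as np,sys
# gen.py cx cy R phi0 step n  curx cury
cx,cy,R,p0,st,n,x,y=map(float,sys.argv[1:])
out=[]
for i in range(1,int(n)+1):
    a=np.radians(p0+st*i); tx,ty=cx+R*np.cos(a),cy+R*np.sin(a)
    dx=round((tx-x)*2)/2; dy=round((ty-y)*2)/2; x+=dx;y+=dy
    out.append([dx,dy,0,st,8])
    if i%12==0 or i==n: print(out,'phi',p0+st*i,'cmd',x,y); out=[]
E
python3 gen.py 499 84 58 -20 5 24 552.2 64.8
```

```text
[[3.0, 4.0, 0, 5.0, 8], [1.0, 5.0, 0, 5.0, 8], [0.5, 5.0, 0, 5.0, 8], [0.5, 5.0, 0, 5.0, 8], [-0.5, 5.5, 0, 5.0, 8], [-0.5, 5.0, 0, 5.0, 8], [-1.0, 4.5, 0, 5.0, 8], [-1.5, 5.0, 0, 5.0, 8], [-2.0, 4.5, 0, 5.0, 8], [-2.5, 4.5, 0, 5.0, 8], [-2.5, 4.5, 0, 5.0, 8], [-3.5, 4.0, 0, 5.0, 8]] phi 40.0 cmd 543.2 121.3
[[-3.0, 3.5, 0, 5.0, 8], [-4.0, 3.5, 0, 5.0, 8], [-4.0, 3.0, 0, 5.0, 8], [-4.0, 3.0, 0, 5.0, 8], [-4.5, 2.5, 0, 5.0, 8], [-5.0, 1.5, 0, 5.0, 8], [-4.5, 1.5, 0, 5.0, 8], [-5.0, 1.5, 0, 5.0, 8], [-5.0, 0.5, 0, 5.0, 8], [-5.0, 0.0, 0, 5.0, 8], [-5.5, 0.0, 0, 5.0, 8], [-5.0, -0.5, 0, 5.0, 8]] phi 100.0 cmd 488.70000000000005 141.3
```

Call:
servo_tool([
  [3,4,0,5,8],
  [1,5,0,5,8],
  [0.5,5,0,5,8],
  [0.5,5,0,5,8],
])

```text
time_s: 4.33
tcp_pos: [0.5594, 0.0843, 0.0922]
eef_rot: [[1.0, 0.007, 0.006], [0.007, -1.0, -0.001], [0.006, 0.001, -1.0]]
contact_force: [5.3, -1.2, -2.9]
finger_gap: 0.081
```

Call:
servo_tool([
  [-0.5,5.5,0,5,8],
  [-0.5,5,0,5,8],
  [-1,4.5,0,5,8],
  [-1.5,5,0,5,8],
])

```text
time_s: 4.67
tcp_pos: [0.5557, 0.1048, 0.0922]
eef_rot: [[0.937, 0.349, 0.005], [0.349, -0.937, -0.0], [0.005, 0.002, -1.0]]
contact_force: [4.8, -0.2, -1.2]
finger_gap: 0.077
```

```bash
python3 - <<'E'
from h import *
import st
for n in("top","side"):
    c=snap(n,n+"2")
f=c["frame"][130:230,170:300,::-1]
cv2.imwrite('pics/s2.png',cv2.resize(f,None,fx=5,fy=5,interpolation=cv2.INTER_CUBIC))
E
```

```text
t 4.6667 q [-0.64  0.55  0.51  1.94 -0.38  0.74 -1.12] tcp [555.7 104.8  92.2] yaw 20.4 F [ 4.8 -0.2 -1.2] gap 0.077
```

View pics/s2.png

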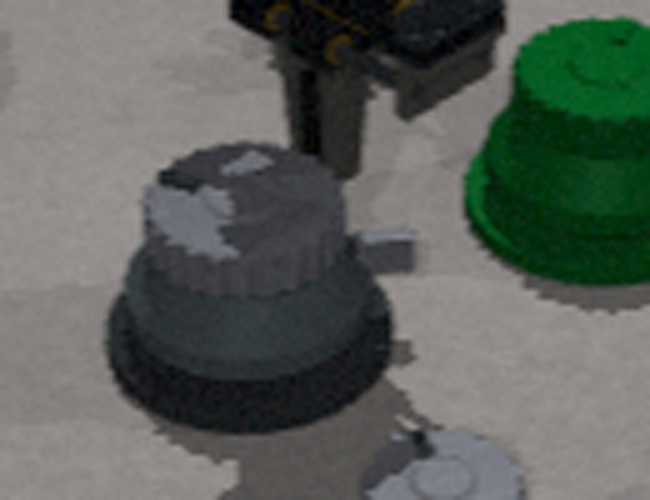

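The mark has moved to side px (206,166), so the lid is turning. I'll continue the stroke.

Call:
servo_tool([
  [-2,4.5,0,5,8],
  [-2.5,4.5,0,5,8],
  [-2.5,4.5,0,5,8],
  [-3.5,4,0,5,8],
  [-3,3.5,0,5,8],
  [-4,3.5,0,5,8],
  [-4,3,0,5,8],
  [-4,3,0,5,8],
])

```text
time_s: 5.43
tcp_pos: [0.529, 0.1358, 0.0921]
eef_rot: [[0.495, 0.869, 0.003], [0.869, -0.495, 0.001], [0.002, 0.002, -1.0]]
contact_force: [2.5, 0.2, 1.1]
finger_gap: 0.08
```

Call:
servo_tool([
  [-4.5,2.5,0,5,8],
  [-5,1.5,0,5,8],
  [-4.5,1.5,0,5,8],
  [-5,1.5,0,5,8],
  [-5,0.5,0,5,8],
  [-5,0,0,5,8],
  [-5.5,0,0,5,8],
  [-5,-0.5,0,5,8],
])

```text
time_s: 6.1
tcp_pos: [0.4888, 0.1422, 0.0919]
eef_rot: [[-0.179, 0.984, 0.001], [0.984, 0.179, 0.0], [-0.0, 0.001, -1.0]]
contact_force: [2.5, 0.2, 0.5]
finger_gap: 0.082
```

```bash
python3 gen.py 499 84 58 100 5 36 488.7 141.3; python3 - <<'E'
from h import *
import st
for n in("top","side"):
    c=snap(n,n+"3")
f=c["frame"][130:230,170:300,::-1]
cv2.imwrite('pics/s3.png',cv2.resize(f,None,fx=5,fy=5,interpolation=cv2.INTER_CUBIC))
print(ray(c,206,166.4,.095))
E
```

```text
[[-4.5, -1.5, 0, 5.0, 8], [-5.0, -1.5, 0, 5.0, 8], [-4.5, -1.5, 0, 5.0, 8], [-4.5, -2.5, 0, 5.0, 8], [-4.5, -3.0, 0, 5.0, 8], [-4.0, -3.0, 0, 5.0, 8], [-3.5, -3.5, 0, 5.0, 8], [-3.5, -3.5, 0, 5.0, 8], [-3.0, -4.0, 0, 5.0, 8], [-3.0, -4.5, 0, 5.0, 8], [-2.5, -4.5, 0, 5.0, 8], [-1.5, -4.5, 0, 5.0, 8]] phi 160.0 cmd 444.7 103.80000000000001
[[-1.5, -5.0, 0, 5.0, 8], [-1.5, -4.5, 0, 5.0, 8], [-0.5, -5.0, 0, 5.0, 8], [0.0, -5.5, 0, 5.0, 8], [0.0, -5.0, 0, 5.0, 8], [0.5, -5.0, 0, 5.0, 8], [1.5, -5.0, 0, 5.0, 8], [1.5, -4.5, 0, 5.0, 8], [1.5, -5.0, 0, 5.0, 8], [2.5, -4.5, 0, 5.0, 8], [3.0, -4.0, 0, 5.0, 8], [3.0, -4.0, 0, 5.0, 8]] phi 220.0 cmd 454.7 46.80000000000001
[[3.5, -4.0, 0, 5.0, 8], [3.5, -3.0, 0, 5.0, 8], [4.0, -3.5, 0, 5.0, 8], [4.5, -2.5, 0, 5.0, 8], [4.5, -2.5, 0, 5.0, 8], [4.5, -2.0, 0, 5.0, 8], [5.0, -1.5, 0, 5.0, 8], [4.5, -1.0, 0, 5.0, 8], [5.0, -0.5, 0, 5.0, 8], [5.5, -0.5, 0, 5.0, 8], [5.0, 0.5, 0, 5.0, 8], [5.0, 0.5, 0, 5.0, 8]] phi 280.0 cmd 509.2 26.80000000000001
t 6.1 q [-0.48  0.43  0.15  2.06 -0.11  0.66 -0.07] tcp [488.8 142.2  91.9] yaw 100.3 F [2.5 0.2 0.5] gap 0.082
[0.47649107 0.10638852 0.095     ]
```

View pics/s3.png

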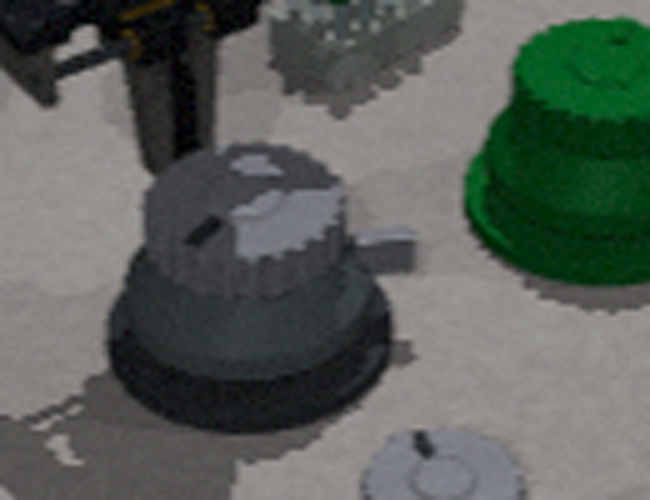

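```bash
python3 gen.py 499.5 83 57.5 100 5 36 488.7 141.3; python3 - <<'E'
from h import *
d=np.load('pics/side3.npz'); c={"K":d['K'],"camera_from_world":d['T']}
p=ray(c,207.1,177.5,.095); print(p, np.degrees(np.arctan2(p[1]-.0835,p[0]-.499)))
E
```

```text
[[-4.0, -3.0, 0, 5.0, 8], [-5.0, -1.5, 0, 5.0, 8], [-4.5, -1.5, 0, 5.0, 8], [-4.5, -2.5, 0, 5.0, 8], [-4.0, -2.5, 0, 5.0, 8], [-4.0, -3.5, 0, 5.0, 8], [-4.0, -3.0, 0, 5.0, 8], [-3.0, -4.0, 0, 5.0, 8], [-3.5, -4.0, 0, 5.0, 8], [-2.5, -4.0, 0, 5.0, 8], [-2.5, -4.5, 0, 5.0, 8], [-1.5, -4.5, 0, 5.0, 8]] phi 160.0 cmd 445.7 102.80000000000001
[[-1.5, -5.0, 0, 5.0, 8], [-1.5, -5.0, 0, 5.0, 8], [-0.5, -5.0, 0, 5.0, 8], [0.0, -5.0, 0, 5.0, 8], [0.0, -5.0, 0, 5.0, 8], [0.5, -5.0, 0, 5.0, 8], [1.5, -4.5, 0, 5.0, 8], [1.5, -5.0, 0, 5.0, 8], [1.5, -4.5, 0, 5.0, 8], [2.5, -4.5, 0, 5.0, 8], [2.5, -4.5, 0, 5.0, 8], [3.5, -4.0, 0, 5.0, 8]] phi 220.0 cmd 455.7 45.80000000000001
[[3.0, -3.5, 0, 5.0, 8], [4.0, -3.5, 0, 5.0, 8], [4.0, -3.0, 0, 5.0, 8], [4.0, -2.5, 0, 5.0, 8], [4.5, -2.5, 0, 5.0, 8], [4.5, -2.0, 0, 5.0, 8], [5.0, -1.5, 0, 5.0, 8], [5.0, -1.0, 0, 5.0, 8], [5.0, -0.5, 0, 5.0, 8], [5.0, -0.5, 0, 5.0, 8], [5.0, 0.5, 0, 5.0, 8], [5.0, 0.5, 0, 5.0, 8]] phi 280.0 cmd 509.7 26.30000000000001
[0.46213767 0.06274597 0.095     ] -150.6198515989214
```

The mark is at 209°, which is 117° of turn for 120° of stroke, so engagement is solid. I'll continue.

Call:
servo_tool([
  [-4,-3,0,5,8],
  [-5,-1.5,0,5,8],
  [-4.5,-1.5,0,5,8],
  [-4.5,-2.5,0,5,8],
  [-4,-2.5,0,5,8],
  [-4,-3.5,0,5,8],
  [-4,-3,0,5,8],
  [-3,-4,0,5,8],
])

```text
time_s: 6.87
tcp_pos: [0.4553, 0.1216, 0.0917]
eef_rot: [[-0.769, 0.64, -0.0], [0.64, 0.769, 0.001], [0.001, 0.001, -1.0]]
contact_force: [-0.1, 1.7, 1.2]
finger_gap: 0.078
```

Call:
servo_tool([
  [-3.5,-4,0,5,8],
  [-2.5,-4,0,5,8],
  [-2.5,-4.5,0,5,8],
  [-1.5,-4.5,0,5,8],
  [-1.5,-5,0,5,8],
  [-1.5,-5,0,5,8],
  [-0.5,-5,0,5,8],
  [0,-5,0,5,8],
])

```text
time_s: 7.53
tcp_pos: [0.4415, 0.0842, 0.0915]
eef_rot: [[-1.0, -0.004, -0.001], [-0.004, 1.0, 0.001], [0.001, 0.001, -1.0]]
contact_force: [-0.1, 2.1, 0.4]
finger_gap: 0.076
```

```bash
python3 - <<'E'
from h import *
import st
for n in("side",):
    c=snap(n,n+"4")
f=c["frame"][130:230,170:300,::-1]
cv2.imwrite('pics/s4.png',cv2.resize(f,None,fx=5,fy=5,interpolation=cv2.INTER_CUBIC))
E
```

```text
t 7.5333 q [-0.11  0.37 -0.18  2.18  0.11  0.61  1.21] tcp [441.5  84.2  91.5] yaw -179.8 F [-0.1  2.1  0.4] gap 0.076
```

View pics/s4.png

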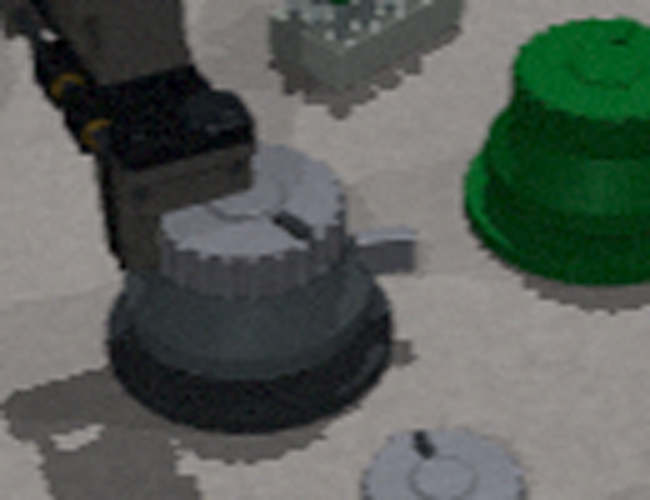

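Call:
servo_tool([
  [0,-5,0,5,8],
  [0.5,-5,0,5,8],
  [1.5,-4.5,0,5,8],
  [1.5,-5,0,5,8],
  [1.5,-4.5,0,5,8],
  [2.5,-4.5,0,5,8],
  [2.5,-4.5,0,5,8],
  [3.5,-4,0,5,8],
  [3,-3.5,0,5,8],
  [4,-3.5,0,5,8],
  [4,-3,0,5,8],
  [4,-2.5,0,5,8],
])

```text
time_s: 8.58
tcp_pos: [0.4687, 0.0338, 0.0909]
eef_rot: [[-0.498, -0.867, -0.005], [-0.867, 0.498, -0.001], [0.003, 0.003, -1.0]]
contact_force: [-2.1, -1.3, 0.6]
finger_gap: 0.08
```

```bash
python3 - <<'E'
from h import *
import st
for n in("side","top"):
    c=snap(n,n+"5")
    if n=="side":f=c["frame"][130:230,170:300,::-1]
    else: f=c["frame"][160:260,150:280,::-1]
    cv2.imwrite('pics/%s5.png'%n[0],cv2.resize(f,None,fx=5,fy=5,interpolation=cv2.INTER_CUBIC))
E
```

```text
t 8.5833 q [ 0.2   0.42 -0.41  2.11  0.27  0.66  2.23] tcp [468.7  33.8  90.9] yaw -119.9 F [-2.1 -1.3  0.6] gap 0.08
```

View pics/s5.png

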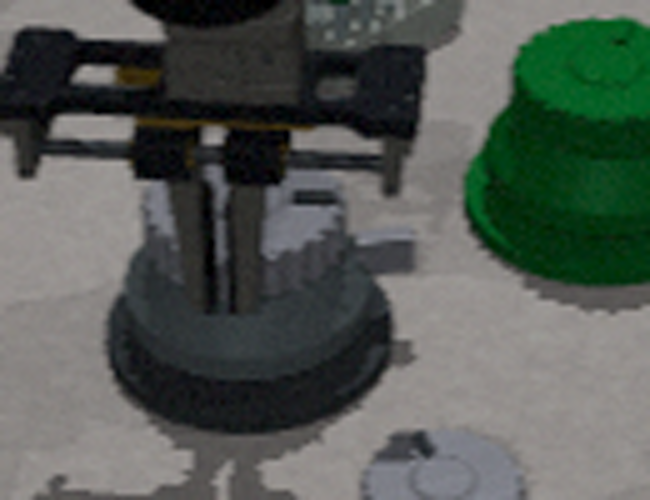

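The mark is close to the lug for the first time (side crop about 338,197). Now I'll retract, raise and rewind the yaw.

Call:
servo_tool([
  [-6,-11,0,0,8],
  [-6,-11,0,0,8],
  [0,0,30,0,8],
  [0,0,30,0,8],
  [3,1.5,0,-7,8],
  [3,1.5,0,-7,8],
  [3,1.5,0,-7,8],
  [3,1.5,0,-7,8],
  [3,1.5,0,-7,8],
  [3,1.5,0,-7,8],
  [3,1.5,0,-7,8],
  [3,1.5,0,-7,8],
])

```text
time_s: 9.68
tcp_pos: [0.4818, 0.0233, 0.1516]
eef_rot: [[-0.998, -0.063, 0.0], [-0.063, 0.998, -0.0], [0.0, -0.0, -1.0]]
contact_force: [0.9, -0.9, -0.8]
finger_gap: 0.078
```

Call:
servo_tool([
  [3,1.5,0,-7,8],
  [3,1.5,0,-7,8],
  [3,1.5,0,-7,8],
  [3,1.5,0,-7,8],
  [3,1.5,0,-7,8],
  [3,1.5,0,-7,8],
  [3,1.5,0,-7,8],
  [3,1.5,0,-7,8],
  [3,1.5,0,-7,8],
  [3,1.5,0,-7,8],
  [3,1.5,0,-7,8],
  [3,1.5,0,-7,8],
])

```text
time_s: 10.68
tcp_pos: [0.5178, 0.0413, 0.1517]
eef_rot: [[-0.167, 0.986, 0.0], [0.986, 0.167, -0.0], [-0.0, 0.0, -1.0]]
contact_force: [0.0, -0.4, -0.2]
finger_gap: 0.082
```

Call:
servo_tool([
  [3,1.5,0,-7,8],
  [3,1.5,0,-7,8],
  [3,1.5,0,-7,8],
  [3,1.5,0,-7,8],
  [3,1.5,0,-7,8],
  [3,1.5,0,-7,8],
  [3,1.5,0,-7,8],
  [3,1.5,0,-7,8],
  [3,1.5,0,-7,8],
  [3,1.5,0,-7,8],
  [3,1.5,0,-7,8],
  [3,1.5,0,-7,8],
])

```text
time_s: 11.68
tcp_pos: [0.5539, 0.0593, 0.1518]
eef_rot: [[0.963, 0.269, 0.0], [0.269, -0.963, 0.0], [0.0, -0.0, -1.0]]
contact_force: [0.4, -0.5, -0.5]
finger_gap: 0.078
```

Call:
servo_tool([
  [3,1.5,0,-7,8],
  [3,1.5,0,-7,8],
  [3,1.5,0,-7,8],
  [3,1.5,0,-7,8],
  [6,2.5,0,0,8],
  [0,0,0,0,8],
])

```text
time_s: 12.18
tcp_pos: [0.573, 0.0688, 0.1517]
eef_rot: [[0.979, -0.203, 0.001], [-0.203, -0.979, 0.0], [0.001, -0.0, -1.0]]
contact_force: [0.0, 0.8, -0.6]
finger_gap: 0.082
```

```bash
python3 - <<'E'
from h import *
import st
for n in("side","top"):
    c=snap(n,n+"6")
    if n=="side":f=c["frame"][130:230,170:300,::-1]
    else: f=c["frame"][160:260,150:280,::-1]
    cv2.imwrite('pics/%s6.png'%n[0],cv2.resize(f,None,fx=5,fy=5,interpolation=cv2.INTER_CUBIC))
E
```

```text
t 12.1833 q [-0.54  0.46  0.46  1.88 -0.27  0.86 -1.72] tcp [573.   68.8 151.7] yaw -11.7 F [ 0.   0.8 -0.6] gap 0.082
```

View pics/s6.png

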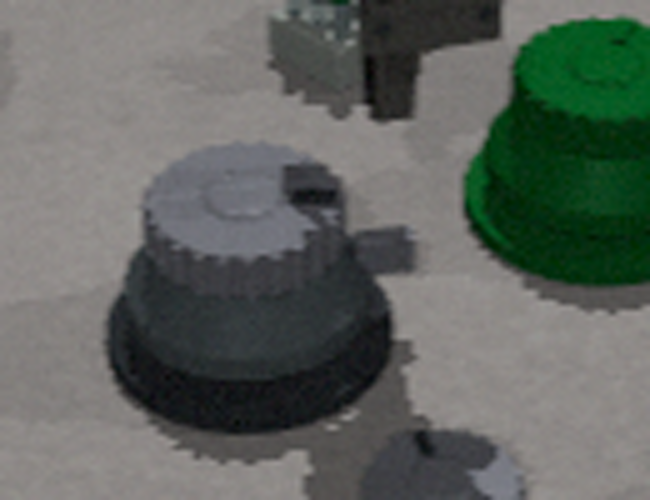

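View pics/t6.png

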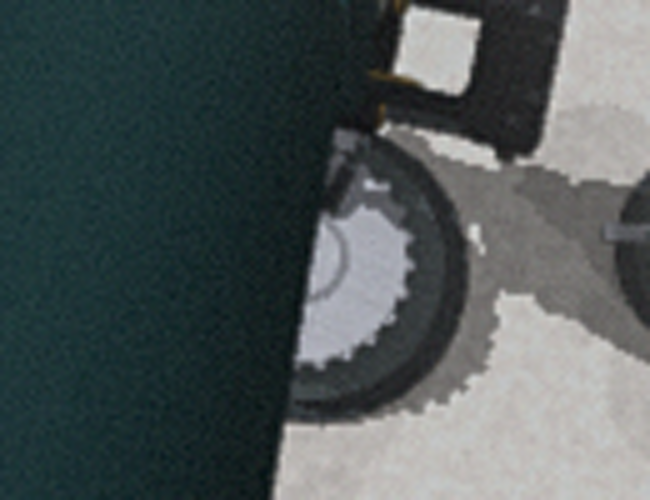

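```bash
cat > mk.py <<'E'
from h import *
def ang(fn,x,y):
    d=np.load('pics/%s.npz'%fn); c={"K":d['K'],"camera_from_world":d['T']}
    o=(170,130) if fn[0]=='s' else (150,160)
    p=ray(c,o[0]+x/5-.4,o[1]+y/5-.4,.095)
    print(fn,p.round(4),np.degrees(np.arctan2(p[1]-.0835,p[0]-.4993)).round(1),np.hypot(p[1]-.0835,p[0]-.4993).round(4))
E
python3 -c "
from mk import *
ang('side6',338,195);ang('top6',350,162);ang('side6',288,190)"
python3 gen.py 499.3 83.2 57.5 -12 5 54 555.5 71.5
```

```text
side6 [0.5431 0.0647 0.095 ] -23.2 0.0476
top6 [0.543  0.0634 0.095 ] -24.7 0.0481
side6 [0.5223 0.0791 0.095 ] -10.7 0.0234
[[1.0, 4.5, 0, 5.0, 8], [0.5, 5.0, 0, 5.0, 8], [-0.5, 5.0, 0, 5.0, 8], [-0.5, 5.0, 0, 5.0, 8], [-0.5, 5.0, 0, 5.0, 8], [-1.5, 5.0, 0, 5.0, 8], [-2.0, 4.5, 0, 5.0, 8], [-2.0, 4.5, 0, 5.0, 8], [-2.5, 4.5, 0, 5.0, 8], [-3.0, 4.0, 0, 5.0, 8], [-3.0, 4.0, 0, 5.0, 8], [-3.5, 3.5, 0, 5.0, 8]] phi 48.0 cmd 538.0 126.0
[[-4.0, 3.0, 0, 5.0, 8], [-4.0, 3.0, 0, 5.0, 8], [-4.5, 2.5, 0, 5.0, 8], [-4.5, 2.0, 0, 5.0, 8], [-5.0, 1.5, 0, 5.0, 8], [-4.5, 1.5, 0, 5.0, 8], [-5.0, 1.0, 0, 5.0, 8], [-5.0, 0.0, 0, 5.0, 8], [-5.0, 0.0, 0, 5.0, 8], [-5.0, -0.5, 0, 5.0, 8], [-5.0, -1.0, 0, 5.0, 8], [-5.0, -1.0, 0, 5.0, 8]] phi 108.0 cmd 481.5 138.0
[[-4.5, -2.0, 0, 5.0, 8], [-4.5, -2.0, 0, 5.0, 8], [-4.5, -2.5, 0, 5.0, 8], [-4.0, -3.0, 0, 5.0, 8], [-4.0, -3.0, 0, 5.0, 8], [-3.5, -4.0, 0, 5.0, 8], [-3.0, -3.5, 0, 5.0, 8], [-3.0, -4.5, 0, 5.0, 8], [-2.5, -4.0, 0, 5.0, 8], [-2.0, -5.0, 0, 5.0, 8], [-1.5, -4.5, 0, 5.0, 8], [-1.5, -5.0, 0, 5.0, 8]] phi 168.0 cmd 443.0 95.0
[[-1.0, -5.0, 0, 5.0, 8], [0.0, -5.0, 0, 5.0, 8], [0.0, -5.0, 0, 5.0, 8], [0.5, -5.0, 0, 5.0, 8], [1.0, -4.5, 0, 5.0, 8], [1.0, -5.0, 0, 5.0, 8], [2.0, -5.0, 0, 5.0, 8], [2.0, -4.5, 0, 5.0, 8], [2.5, -4.0, 0, 5.0, 8], [3.0, -4.0, 0, 5.0, 8], [3.0, -4.0, 0, 5.0, 8], [4.0, -3.5, 0, 5.0, 8]] phi 228.0 cmd 461.0 40.5
[[3.5, -3.0, 0, 5.0, 8], [4.5, -3.0, 0, 5.0, 8], [4.0, -2.5, 0, 5.0, 8], [5.0, -2.0, 0, 5.0, 8], [4.5, -2.0, 0, 5.0, 8], [5.0, -1.0, 0, 5.0, 8]] phi 258.0 cmd 487.5 27.0
```

Call:
servo_tool([
  [0,0,-25,0,8],
  [0,0,-20,0,8],
  [0,0,-15,0,8],
  [-5,1,0,0,8],
  [-5,0.5,0,0,8],
  [-3,0.5,0,0,8],
  [-2,0.5,0,0,8],
  [-2.5,0,0,0,8],
  [0,0,0,0,8],
])

```text
time_s: 13.03
tcp_pos: [0.5592, 0.0705, 0.0938]
eef_rot: [[0.979, -0.205, 0.011], [-0.205, -0.979, -0.001], [0.011, -0.002, -1.0]]
contact_force: [10.0, -2.3, -7.3]
finger_gap: 0.076
```

Call:
servo_tool([
  [1,4.5,0,5,8],
  [0.5,5,0,5,8],
  [-0.5,5,0,5,8],
  [-0.5,5,0,5,8],
  [-0.5,5,0,5,8],
  [-1.5,5,0,5,8],
])

```text
time_s: 13.53
tcp_pos: [0.5583, 0.1013, 0.0939]
eef_rot: [[0.949, 0.316, 0.012], [0.316, -0.949, 0.001], [0.012, 0.003, -1.0]]
contact_force: [10.7, 1.3, -8.0]
finger_gap: 0.083
```

Call:
servo_tool([
  [-2,4.5,0,5,8],
  [-2,4.5,0,5,8],
  [-2.5,4.5,0,5,8],
  [-3,4,0,5,8],
  [-3,4,0,5,8],
  [-3.5,3.5,0,5,8],
])

```text
time_s: 14.03
tcp_pos: [0.5414, 0.1285, 0.0939]
eef_rot: [[0.662, 0.749, 0.011], [0.749, -0.663, 0.004], [0.01, 0.005, -1.0]]
contact_force: [7.2, 3.4, -6.5]
finger_gap: 0.079
```

Call:
servo_tool([
  [-4,3,0,5,8],
  [-4,3,0,5,8],
  [-4.5,2.5,0,5,8],
  [-4.5,2,0,5,8],
  [-5,1.5,0,5,8],
  [-4.5,1.5,0,5,8],
  [-5,1,0,5,8],
  [-5,0,0,5,8],
  [-5,0,0,5,8],
  [-5,-0.5,0,5,8],
  [-5,-1,0,5,8],
  [-5,-1,0,5,8],
])

```text
time_s: 15.03
tcp_pos: [0.4819, 0.1417, 0.0936]
eef_rot: [[-0.319, 0.948, 0.005], [0.948, 0.319, 0.005], [0.003, 0.006, -1.0]]
contact_force: [0.9, 7.0, -0.0]
finger_gap: 0.075
```

```bash
python3 - <<'E'
from h import *
import st
for n in("side","top"):
    c=snap(n,n+"7")
    if n=="side":f=c["frame"][130:230,170:300,::-1]
    else: f=c["frame"][160:260,150:280,::-1]
    cv2.imwrite('pics/%s7.png'%n[0],cv2.resize(f,None,fx=5,fy=5,interpolation=cv2.INTER_CUBIC))
E
```

```text
t 15.0333 q [-0.26  0.42 -0.11  2.06  0.07  0.65 -0.09] tcp [481.9 141.7  93.6] yaw 108.6 F [ 0.9  7.  -0. ] gap 0.075
```

View pics/s7.png

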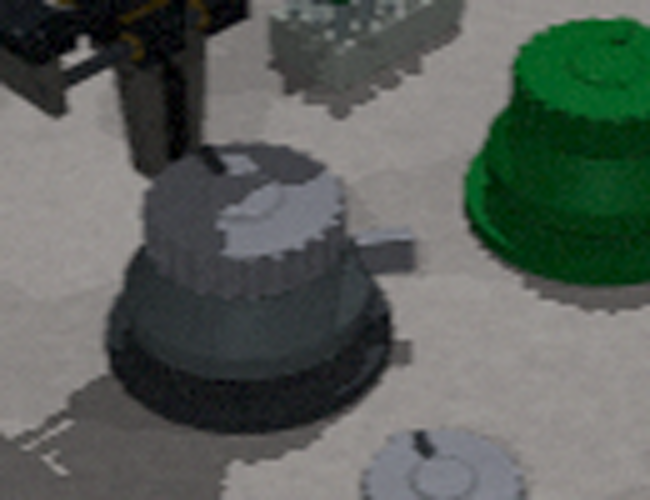

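```bash
python3 -c "
from mk import *
ang('side7',205,149)"
```

```text
side7 [0.4982 0.1295 0.095 ] 91.4 0.0461
```

Call:
servo_tool([
  [-4.5,-2,0,5,8],
  [-4.5,-2,0,5,8],
  [-4.5,-2.5,0,5,8],
  [-4,-3,0,5,8],
  [-4,-3,0,5,8],
  [-3.5,-4,0,5,8],
  [-3,-3.5,0,5,8],
  [-3,-4.5,0,5,8],
  [-2.5,-4,0,5,8],
  [-2,-5,0,5,8],
  [-1.5,-4.5,0,5,8],
  [-1.5,-5,0,5,8],
])

```text
time_s: 16.13
tcp_pos: [0.4412, 0.0959, 0.0928]
eef_rot: [[-0.98, 0.198, 0.0], [0.198, 0.98, 0.0], [0.0, 0.0, -1.0]]
contact_force: [-2.5, 3.5, 0.8]
finger_gap: 0.08
```

Call:
servo_tool([
  [-1,-5,0,5,8],
  [0,-5,0,5,8],
  [0,-5,0,5,8],
  [0.5,-5,0,5,8],
  [1,-4.5,0,5,8],
  [1,-5,0,5,8],
  [2,-5,0,5,8],
  [2,-4.5,0,5,8],
  [2.5,-4,0,5,8],
  [3,-4,0,5,8],
  [3,-4,0,5,8],
  [4,-3.5,0,5,8],
])

```text
time_s: 17.13
tcp_pos: [0.4596, 0.0395, 0.0924]
eef_rot: [[-0.663, -0.748, -0.0], [-0.748, 0.663, -0.002], [0.002, -0.001, -1.0]]
contact_force: [-3.0, -0.2, 0.7]
finger_gap: 0.078
```

Call:
servo_tool([
  [3.5,-3,0,5,8],
  [4.5,-3,0,5,8],
  [4,-2.5,0,5,8],
  [5,-2,0,5,8],
])

```text
time_s: 17.47
tcp_pos: [0.4765, 0.0286, 0.0923]
eef_rot: [[-0.368, -0.93, -0.001], [-0.93, 0.368, -0.003], [0.003, -0.0, -1.0]]
contact_force: [-2.6, -2.2, -0.3]
finger_gap: 0.076
```

```bash
python3 - <<'E'
from h import *
import st
for n in("side","top"):
    c=snap(n,n+"8")
    if n=="side":f=c["frame"][130:230,170:300,::-1]
    else: f=c["frame"][160:260,150:280,::-1]
    cv2.imwrite('pics/%s8.png'%n[0],cv2.resize(f,None,fx=5,fy=5,interpolation=cv2.INTER_CUBIC))
E
```

```text
t 17.4667 q [ 0.43  0.5  -0.67  2.09  0.47  0.71  2.21] tcp [476.5  28.6  92.3] yaw -111.6 F [-2.6 -2.2 -0.3] gap 0.076
```

View pics/s8.png

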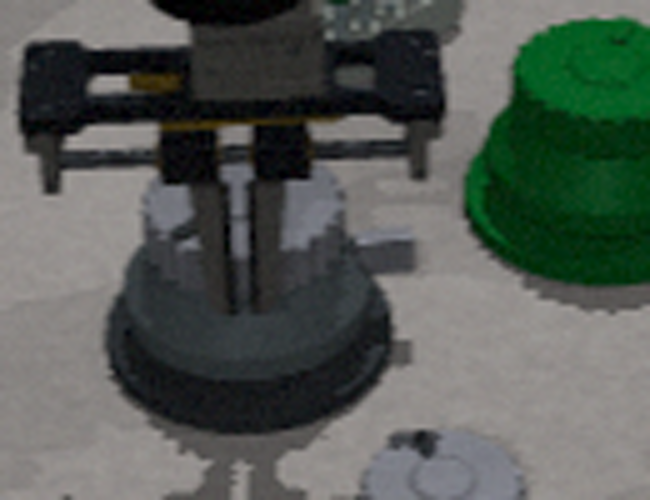

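View pics/t8.png

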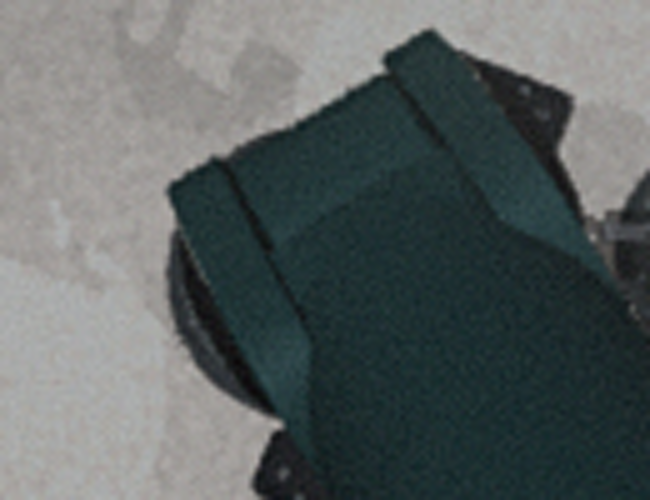

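Some slip this time: the mark is at side-crop px (178,237), about 205°, with about 140° to go. I'll retract and rewind again.

Call:
servo_tool([
  [-4.5,-11,0,0,8],
  [-4.5,-11,0,0,8],
  [0,0,30,0,8],
  [0,0,30,0,8],
  [3,2,0,-7,8],
  [3,2,0,-7,8],
  [3,2,0,-7,8],
  [3,2,0,-7,8],
  [3,2,0,-7,8],
  [3,2,0,-7,8],
  [3,2,0,-7,8],
  [3,2,0,-7,8],
])

```text
time_s: 18.57
tcp_pos: [0.4927, 0.0241, 0.1525]
eef_rot: [[-0.979, -0.203, 0.002], [-0.203, 0.979, -0.001], [-0.002, -0.001, -1.0]]
contact_force: [0.0, 1.0, -0.4]
finger_gap: 0.076
```

Call:
servo_tool([
  [3,2,0,-7,8],
  [3,2,0,-7,8],
  [3,2,0,-7,8],
  [3,2,0,-7,8],
  [3,2,0,-7,8],
  [3,2,0,-7,8],
  [3,2,0,-7,8],
  [3,2,0,-7,8],
  [3,2,0,-7,8],
  [3,2,0,-7,8],
  [3,2,0,-7,8],
  [3,2,0,-7,8],
])

```text
time_s: 19.57
tcp_pos: [0.5287, 0.0483, 0.1527]
eef_rot: [[-0.304, 0.953, 0.002], [0.953, 0.304, 0.0], [-0.001, 0.002, -1.0]]
contact_force: [0.1, 0.0, -0.4]
finger_gap: 0.082
```

Call:
servo_tool([
  [3,2,0,-7,8],
  [3,2,0,-7,8],
  [3,2,0,-7,8],
  [3,2,0,-7,8],
  [3,2,0,-7,8],
  [3,2,0,-7,8],
  [3,2,0,-7,8],
  [3,2,0,-7,8],
  [3,2,0,-7,8],
  [3,2,0,-7,8],
  [3,2,0,-7,8],
  [3,2,0,-7,8],
])

```text
time_s: 20.57
tcp_pos: [0.5647, 0.0725, 0.1528]
eef_rot: [[0.916, 0.402, 0.002], [0.402, -0.916, 0.001], [0.002, 0.0, -1.0]]
contact_force: [0.4, -0.2, -0.5]
finger_gap: 0.079
```

Call:
servo_tool([
  [3,2,0,-7,8],
  [3,2,0,-7,8],
  [3,2,0,-7,8],
  [3,2,0,-7,8],
  [0,0,0,0,8],
  [0,0,0,0,8],
])

```text
time_s: 21.07
tcp_pos: [0.5764, 0.0805, 0.1523]
eef_rot: [[0.998, -0.064, 0.001], [-0.064, -0.998, 0.0], [0.001, -0.0, -1.0]]
contact_force: [-0.4, 0.9, 0.5]
finger_gap: 0.082
```

```bash
python3 - <<'E'
from h import *
import st
for n in("side","top"):
    c=snap(n,n+"9")
    if n=="side":f=c["frame"][130:230,170:300,::-1]
    else: f=c["frame"][160:260,150:280,::-1]
    cv2.imwrite('pics/%s9.png'%n[0],cv2.resize(f,None,fx=5,fy=5,interpolation=cv2.INTER_CUBIC))
E
```

```text
t 21.0667 q [-0.37  0.45  0.22  1.85 -0.13  0.85 -1.72] tcp [576.4  80.5 152.3] yaw -3.7 F [-0.4  0.9  0.5] gap 0.082
```

View pics/s9.png

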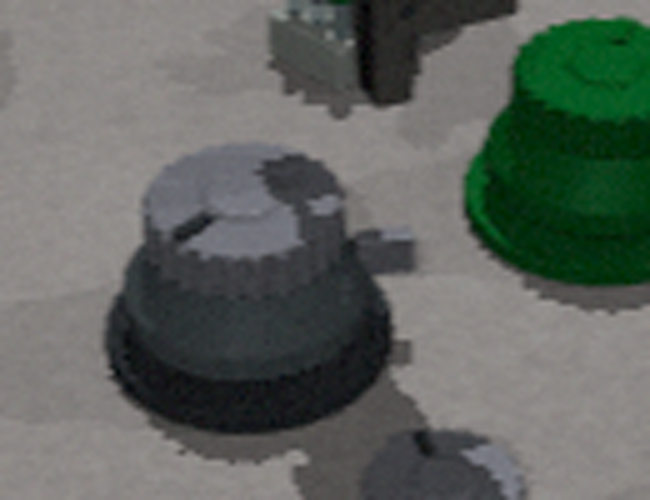

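View pics/t9.png

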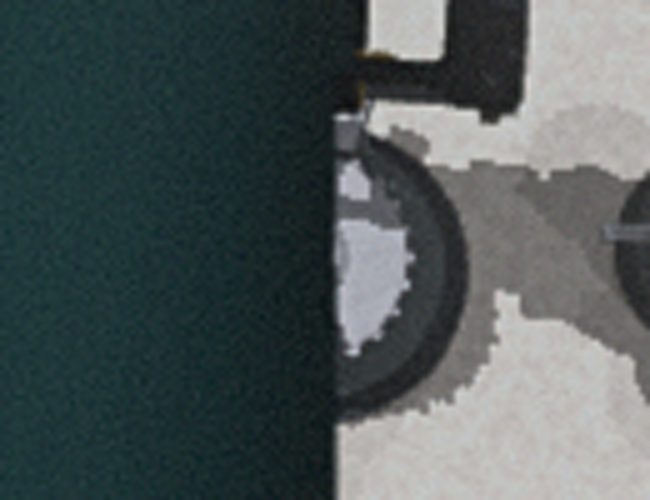

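```bash
python3 -c "
from mk import *
ang('side9',178,236)"
python3 gen.py 499.0 83.2 57.5 -4 5 32 556.5 79
```

```text
side9 [0.459  0.0673 0.095 ] -158.1 0.0434
[[0.0, 5.0, 0, 5.0, 8], [-0.5, 5.0, 0, 5.0, 8], [-0.5, 5.0, 0, 5.0, 8], [-1.0, 5.0, 0, 5.0, 8], [-2.0, 5.0, 0, 5.0, 8], [-2.0, 4.5, 0, 5.0, 8], [-2.0, 4.5, 0, 5.0, 8], [-3.0, 4.0, 0, 5.0, 8], [-3.0, 4.0, 0, 5.0, 8], [-3.5, 3.5, 0, 5.0, 8], [-4.0, 3.5, 0, 5.0, 8], [-4.0, 3.0, 0, 5.0, 8]] phi 56.0 cmd 531.0 131.0
[[-4.0, 2.5, 0, 5.0, 8], [-4.5, 2.0, 0, 5.0, 8], [-5.0, 2.0, 0, 5.0, 8], [-4.5, 1.5, 0, 5.0, 8], [-5.0, 1.0, 0, 5.0, 8], [-5.0, 0.5, 0, 5.0, 8], [-5.0, 0.0, 0, 5.0, 8], [-5.0, 0.0, 0, 5.0, 8], [-5.0, -1.0, 0, 5.0, 8], [-5.0, -1.0, 0, 5.0, 8], [-4.5, -1.5, 0, 5.0, 8], [-4.5, -2.0, 0, 5.0, 8]] phi 116.0 cmd 474.0 135.0
[[-4.5, -2.5, 0, 5.0, 8], [-4.5, -3.0, 0, 5.0, 8], [-3.5, -3.0, 0, 5.0, 8], [-4.0, -3.5, 0, 5.0, 8], [-3.0, -3.5, 0, 5.0, 8], [-3.0, -4.0, 0, 5.0, 8], [-3.0, -4.5, 0, 5.0, 8], [-2.0, -4.5, 0, 5.0, 8]] phi 156.0 cmd 446.5 106.5
```

Call:
servo_tool([
  [0,0,-25,0,8],
  [0,0,-20,0,8],
  [0,0,-16,0,8],
  [-6,-1,0,0,8],
  [-5,0,0,0,8],
  [-4,0,0,0,8],
  [-3,0,0,0,8],
  [-2,0,0,0,8],
  [0,0,0,0,8],
])

```text
time_s: 21.92
tcp_pos: [0.5608, 0.0786, 0.0928]
eef_rot: [[0.998, -0.067, 0.011], [-0.067, -0.998, 0.001], [0.011, -0.001, -1.0]]
contact_force: [9.3, -1.2, -7.6]
finger_gap: 0.08
```

Call:
servo_tool([
  [0,5,0,5,8],
  [-0.5,5,0,5,8],
  [-0.5,5,0,5,8],
  [-1,5,0,5,8],
  [-2,5,0,5,8],
  [-2,4.5,0,5,8],
  [-2,4.5,0,5,8],
  [-3,4,0,5,8],
  [-3,4,0,5,8],
  [-3.5,3.5,0,5,8],
  [-4,3.5,0,5,8],
  [-4,3,0,5,8],
])

```text
time_s: 22.92
tcp_pos: [0.5342, 0.1343, 0.0928]
eef_rot: [[0.551, 0.834, 0.01], [0.834, -0.552, 0.005], [0.01, 0.005, -1.0]]
contact_force: [6.4, 6.2, -5.6]
finger_gap: 0.082
```

Call:
servo_tool([
  [-4,2.5,0,5,8],
  [-4.5,2,0,5,8],
  [-5,2,0,5,8],
  [-4.5,1.5,0,5,8],
  [-5,1,0,5,8],
  [-5,0.5,0,5,8],
  [-5,0,0,5,8],
  [-5,0,0,5,8],
  [-5,-1,0,5,8],
  [-5,-1,0,5,8],
  [-4.5,-1.5,0,5,8],
  [-4.5,-2,0,5,8],
])

```text
time_s: 23.92
tcp_pos: [0.474, 0.1385, 0.0924]
eef_rot: [[-0.448, 0.894, 0.004], [0.894, 0.448, 0.004], [0.002, 0.005, -1.0]]
contact_force: [-2.2, 8.2, 1.0]
finger_gap: 0.081
```

```bash
python3 - <<'E'
from h import *
import st
for n in("side","top"):
    c=snap(n,n+"10")
    if n=="side":f=c["frame"][130:230,170:300,::-1]
    else: f=c["frame"][160:260,150:280,::-1]
    cv2.imwrite('pics/%s10.png'%n[0],cv2.resize(f,None,fx=5,fy=5,interpolation=cv2.INTER_CUBIC))
E
```

```text
t 23.9167 q [-0.07  0.44 -0.34  2.07  0.23  0.66 -0.09] tcp [474.  138.5  92.4] yaw 116.6 F [-2.2  8.2  1. ] gap 0.081
```

View pics/s10.png

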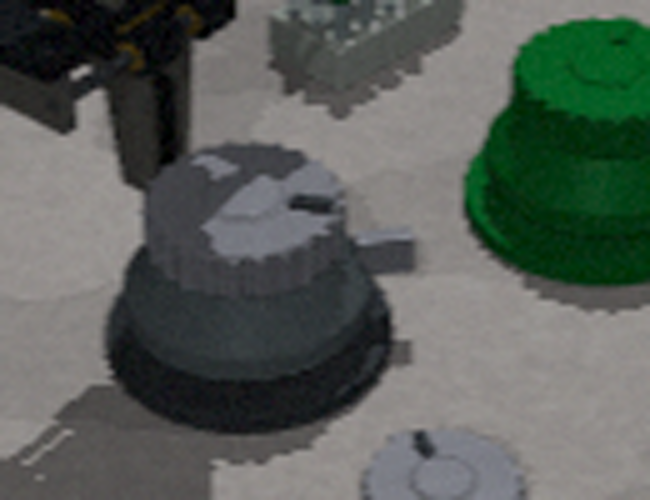

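View pics/t10.png

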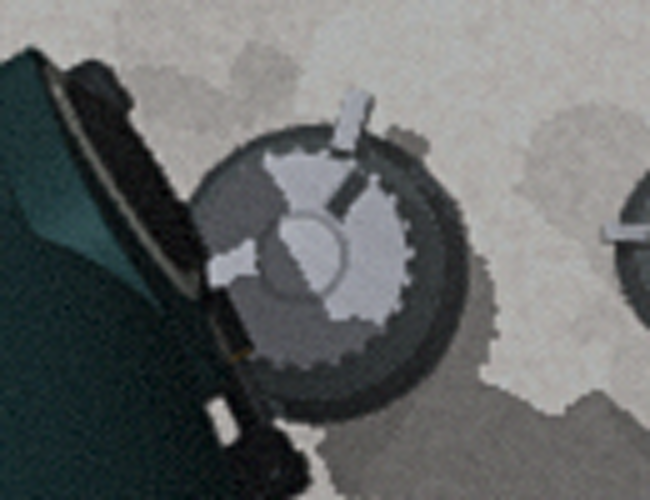

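```bash
python3 -c "
from mk import *
ang('side10',332,205);ang('top10',361,174);ang('top10',338,211)
for fn,x,y in (('top10',358,92),('top10',345,150),('side10',412,236)):
    d=np.load('pics/%s.npz'%fn); c={'K':d['K'],'camera_from_world':d['T']}
    o=(170,130) if fn[0]=='s' else (150,160)
    p=ray(c,o[0]+x/5-.4,o[1]+y/5-.4,.06); print(p,np.degrees(np.arctan2(p[1]-.0835,p[0]-.4993)))
"
```

```text
side10 [0.537  0.0584 0.095 ] -33.7 0.0453
top10 [0.5375 0.0584 0.095 ] -33.4 0.0457
top10 [0.5206 0.0685 0.095 ] -35.1 0.026
[0.58162195 0.06269136 0.06      ] -14.18559557418088
[0.55364389 0.06850068 0.06      ] -15.429897566189215
[0.58187657 0.06010322 0.06      ] -15.819247141256234
```

The mark is at −34° and the lug at −15° (both views agree), so about 19° more.

Call:
servo_tool([
  [-4.5,-2.5,0,5,8],
  [-4.5,-3,0,5,8],
  [-3.5,-3,0,5,8],
  [-4,-3.5,0,5,8],
  [0,0,0,0,8],
])

```text
time_s: 24.43
tcp_pos: [0.4558, 0.1247, 0.0921]
eef_rot: [[-0.725, 0.688, 0.0], [0.688, 0.725, 0.002], [0.001, 0.001, -1.0]]
contact_force: [-6.9, 5.0, 6.7]
finger_gap: 0.082
```

```bash
python3 - <<'E'
from h import *
import st
for n in("side","top"):
    c=snap(n,n+"11")
    if n=="side":f=c["frame"][130:230,170:300,::-1]
    else: f=c["frame"][160:260,150:280,::-1]
    cv2.imwrite('pics/%s11.png'%n[0],cv2.resize(f,None,fx=5,fy=5,interpolation=cv2.INTER_CUBIC))
E
```

```text
t 24.4333 q [ 0.03  0.43 -0.43  2.11  0.28  0.66  0.21] tcp [455.8 124.7  92.1] yaw 136.5 F [-6.9  5.   6.7] gap 0.082
```

View pics/t11.png

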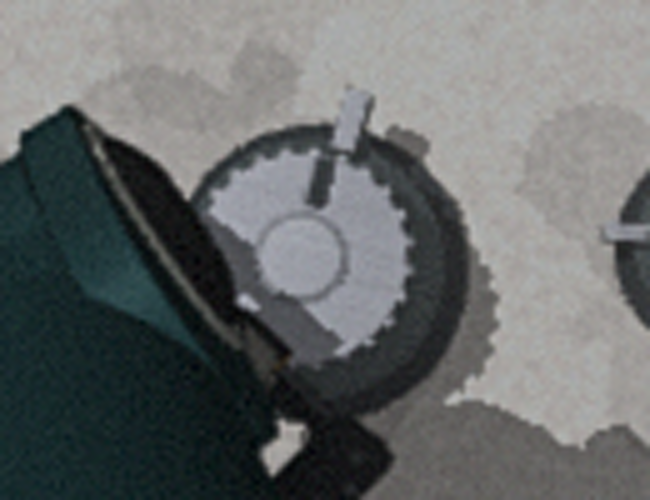

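The mark now points at about −13° against the lug's −15°. I'll retract.

Call:
servo_tool([
  [-2,2,0,0,8],
  [-5,5,0,0,8],
  [-10,10,0,0,8],
  [0,0,35,0,8],
  [0,0,40,0,8],
  [-20,25,20,0,8],
  [-20,30,0,0,8],
  [-10,30,0,0,8],
  [0,30,0,0,8],
  [0,30,0,0,8],
  [0,0,0,0,8],
  [0,0,0,0,8],
])

```text
time_s: 25.53
tcp_pos: [0.3898, 0.2862, 0.186]
eef_rot: [[-0.724, 0.69, 0.001], [0.69, 0.724, 0.0], [-0.0, 0.001, -1.0]]
contact_force: [-0.4, -0.4, 0.6]
finger_gap: 0.08
```

```bash
python3 - <<'E'
from h import *
import st
for n in("side","top"):
    c=snap(n,n+"12")
    if n=="side":f=c["frame"][130:230,170:300,::-1]
    else: f=c["frame"][160:260,150:280,::-1]
    cv2.imwrite('pics/%s12.png'%n[0],cv2.resize(f,None,fx=5,fy=5,interpolation=cv2.INTER_CUBIC))
E
```

```text
t 25.5333 q [-0.21  0.31 -0.57  2.01  0.22  0.88 -0.09] tcp [389.8 286.2 186. ] yaw 136.4 F [-0.4 -0.4  0.6] gap 0.08
```

View pics/t12.png

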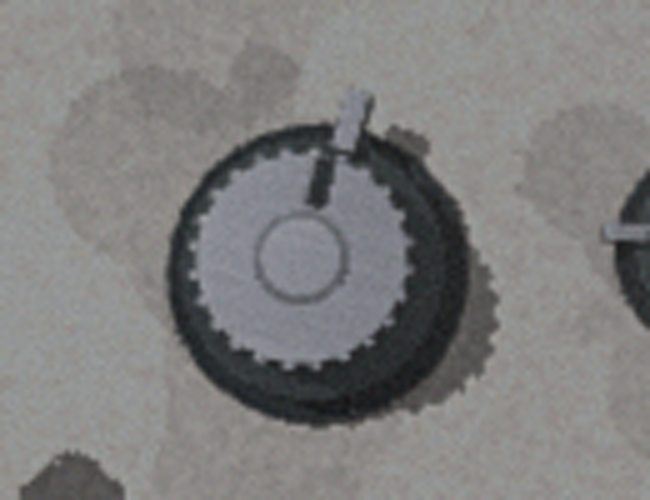

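View pics/raw_side12.png

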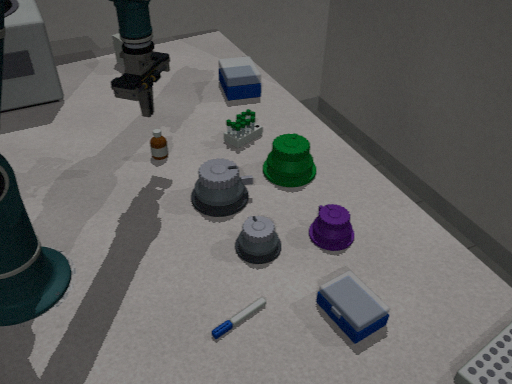

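View pics/raw_top12.png

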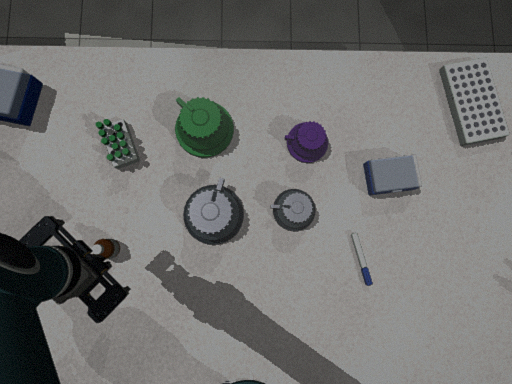

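```bash
python3 -c "
from mk import *
ang('top12',326,155);ang('top12',316,205)
print(finish_job())"
```

```text
top12 [0.5462 0.0743 0.095 ] -11.1 0.0478
top12 [0.5233 0.0785 0.095 ] -11.8 0.0245
the job is handed in; nothing more can be done
None
```

The lid is loosened and the job is handed in: the raised mark is back at the lug for the second time. My count gives the lid at about 12.6 rad, against the 12.57 asked for; handing in gave no verdict.

I turned the lid in three anticlockwise strokes along its rim. The nearly closed fingertips sat over a rib, and I lifted clear to rewind the wrist between strokes. I tracked the mark through both laps:

| Point | Mark angle in the world frame |
|---|---|
| Start | about 92° |
| After stroke 1 | about −18°, lug reached the first time |
| During stroke 2 | about 91° |
| After stroke 2 | about 202° |
| End | about −12° |

**Last checks:**
- **Mark and lug:** the final top view puts the mark at about −12° and the lug at about −15°, so it is about 3–4° past the lug, within the 20° allowed.
- **Rotor and bystanders:** the rotor is upright, with no visible shift. The bottle, tip box, marker and rack look unmoved.
- **Arm and time:** the arm stands clear with contact force near zero. The job took about 25.6 s of the 72 s.

**What disagreed:** stroke 2 slipped by roughly 40° on the ribs, which is why a third stroke was needed. The mark reading just after stroke 1 also varied by view and point measured, from −11° to −25°, because of shadow and arm cover. The later, clear readings agreed.

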